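# Interlock the second layer of cartons in the stock bin

## Task

The open-front bin holds a first layer of three sugar-cube cartons (one across the back, two lengthwise in front of it), and a second layer has been started with one carton left askew on top. Finish the second layer with the two cartons from the counter so that it interlocks with the first, turned end for end: two cartons side by side lengthwise against the back wall and one across the front, centred between the sides. Slide them up until they are tight against the back wall and each other with no gaps, gently, without dropping or ramming the thin-walled cartons, and leave the first layer and the other things on the counter where they are.

Things in the scene. Friction and masses are not known exactly. Their poses are not given: they have to be found in the camera images.
- bin: dark blue-grey plastic open-front stock bin, fixed to the counter. Origin: centre of its underside; x points from the open front to the back, y to the left, z up. Inside it is 190 mm deep (x from -95 to +95 mm) and 130 mm wide (y from -65 to +65 mm); floor top at 5 mm, walls 4 mm thick. Back wall 90 mm high. Front lip 48 mm high, its rim out to x = -103 mm.
- bin_cheek_left (a point): top edge of the bin's left side wall, inner face, where it starts to slope (bin x +12, y +65, z 88 mm). Each side wall is 88 mm high from the back to here, slopes down to 46 mm at bin x -30 mm and stays 46 mm high to the front.
- bin_back (a point): middle of the back wall's inner face at the height of the first layer's top (bin x +95, y 0, z 50 mm); axes as the bin's. When the second layer is tight, its two lengthwise cartons are centred 63 mm in front of here, 31 to 34 mm left and right of the middle, and its front one 157 mm in front; centres 22.5 mm higher.
- carton_a_mid (a point): closed, rigid, thin-walled sugar-cube carton, 126 x 62 x 45 mm (long, wide, high), about 0.25 to 0.4 kg, cream with two red-brown bands; point at its centre, half-way up; x along its 126 mm length, y along its 62 mm width, z up. Loose and askew on the first layer, roughly lengthwise, 8 to 18 mm off the left wall and 25 to 45 mm short of the back wall.
- carton_b_mid (a point): closed, rigid, thin-walled sugar-cube carton, 126 x 62 x 45 mm (long, wide, high), about 0.25 to 0.4 kg, cream with two red-brown bands; point at its centre, half-way up; x along its 126 mm length, y along its 62 mm width, z up. It lies flat on the counter on one side of the bin. Slid over another carton it takes 1 to 3 N.
- carton_c_mid (a point): closed, rigid, thin-walled sugar-cube carton, 126 x 62 x 45 mm (long, wide, high), about 0.25 to 0.4 kg, cream with two red-brown bands; point at its centre, half-way up; x along its 126 mm length, y along its 62 mm width, z up. It lies flat on the counter on the other side of the bin.
- low_back_mid (a point): closed, rigid, thin-walled sugar-cube carton, 126 x 62 x 45 mm (long, wide, high), about 0.25 to 0.4 kg, cream with two red-brown bands; point at its centre, half-way up; x along its 126 mm length, y along its 62 mm width, z up. First layer, in the bin, lying crosswise along the back wall.
- low_left_mid (a point): closed, rigid, thin-walled sugar-cube carton, 126 x 62 x 45 mm (long, wide, high), about 0.25 to 0.4 kg, cream with two red-brown bands; point at its centre, half-way up; x along its 126 mm length, y along its 62 mm width, z up. First layer, in the bin, lengthwise in front of the crosswise one, left.
- low_right_mid (a point): closed, rigid, thin-walled sugar-cube carton, 126 x 62 x 45 mm (long, wide, high), about 0.25 to 0.4 kg, cream with two red-brown bands; point at its centre, half-way up; x along its 126 mm length, y along its 62 mm width, z up. First layer, in the bin, lengthwise in front of the crosswise one, right.
- caddy: white plastic cutlery caddy with slotted walls, 190 x 130 x 125 mm, forks and spoons standing in it to about 225 mm; bystander, loose. Origin: centre of its underside.
- pitcher: ribbed glass pitcher, 110 mm across, 205 mm high, handle out to 98 mm on its own +y side; bystander, loose. Origin: centre of its underside.
- bowl: olivewood bowl, 170 mm across, 70 mm high; bystander, loose. Origin: centre of its underside.
Not all that is in view belongs to the job. What is shaped like the part that bears carton_a_mid but green or purple is not meant.

How it is judged:
At the end, for the whole second after the job is handed in: Three upper cartons at rest, flat on the first layer (any allocation): two lengthwise (3.4 deg), within 3.5 mm of the back wall; one across (3.4 deg), centred within 7 mm, at most 6 mm farther out than when tight. First layer within 10 mm of its start (((x of carton_a_mid in the frame of bin between 0.0285 and 0.036 m and y of carton_a_mid in the frame of bin between 0.029 and 0.036 m and angle between the x axis of carton_a_mid and the x axis of bin, either way round below 0.06 rad and z of carton_a_mid in the frame of bin between 0.0695 and 0.0755 m) or (x of carton_b_mid in the frame of bin between 0.0285 and 0.036 m and y of carton_b_mid in the frame of bin between 0.029 and 0.036 m and angle between the x axis of carton_b_mid and the x axis of bin, either way round below 0.06 rad and z of carton_b_mid in the frame of bin between 0.0695 and 0.0755 m) or (x of carton_c_mid in the frame of bin between 0.0285 and 0.036 m and y of carton_c_mid in the frame of bin between 0.029 and 0.036 m and angle between the x axis of carton_c_mid and the x axis of bin, either way round below 0.06 rad and z of carton_c_mid in the frame of bin between 0.0695 and 0.0755 m)) and ((x of carton_a_mid in the frame of bin between 0.0285 and 0.036 m and y of carton_a_mid in the frame of bin between -0.036 and -0.029 m and angle between the x axis of carton_a_mid and the x axis of bin, either way round below 0.06 rad and z of carton_a_mid in the frame of bin between 0.0695 and 0.0755 m) or (x of carton_b_mid in the frame of bin between 0.0285 and 0.036 m and y of carton_b_mid in the frame of bin between -0.036 and -0.029 m and angle between the x axis of carton_b_mid and the x axis of bin, either way round below 0.06 rad and z of carton_b_mid in the frame of bin between 0.0695 and 0.0755 m) or (x of carton_c_mid in the frame of bin between 0.0285 and 0.036 m and y of carton_c_mid in the frame of bin between -0.036 and -0.029 m and angle between the x axis of carton_c_mid and the x axis of bin, either way round below 0.06 rad and z of carton_c_mid in the frame of bin between 0.0695 and 0.0755 m)) and ((x of carton_a_mid in the frame of bin between -0.068 and -0.056 m and y of carton_a_mid in the frame of bin between -0.007 and 0.007 m and angle between the x axis of carton_a_mid and the y axis of bin, either way round below 0.06 rad and z of carton_a_mid in the frame of bin between 0.0695 and 0.0755 m) or (x of carton_b_mid in the frame of bin between -0.068 and -0.056 m and y of carton_b_mid in the frame of bin between -0.007 and 0.007 m and angle between the x axis of carton_b_mid and the y axis of bin, either way round below 0.06 rad and z of carton_b_mid in the frame of bin between 0.0695 and 0.0755 m) or (x of carton_c_mid in the frame of bin between -0.068 and -0.056 m and y of carton_c_mid in the frame of bin between -0.007 and 0.007 m and angle between the x axis of carton_c_mid and the y axis of bin, either way round below 0.06 rad and z of carton_c_mid in the frame of bin between 0.0695 and 0.0755 m)) and linear speed of each of carton_a, carton_b, carton_c below 0.01 m/s and distance of each of low_back_mid, low_left_mid, low_right_mid from where it was at the start of the episode below 0.01 m); the robot touches nothing.
It fails at once if a carton is rammed against the bin (over 50 N) (contact force between any of carton_a, carton_b, carton_c and bin above 50 N).
It fails at once if a carton is dropped or slammed onto the first layer (over 80 N) (contact force between any of carton_a, carton_b, carton_c and low_back above 80 N or contact force between any of carton_a, carton_b, carton_c and low_left above 80 N or contact force between any of carton_a, carton_b, carton_c and low_right above 80 N).
It fails at once if the caddy, the pitcher or the bowl is shifted by more than 30 mm (distance of any of caddy, pitcher, bowl from where it was at the start of the episode above 0.03 m).
It also fails if it takes over 72 s, if anything falls off the work surface, if the arm or the gripper's body presses on something with over 40 N, if the wrist force passes 120 N, or if a joint passes its speed limit or range.

## Robot

A 7-joint arm with a two-finger parallel gripper is mounted at the origin on the work surface. World frame = base frame: x ahead of the robot, y to its left, z up, the work surface at z = 0. Lengths are in m, angles in rad, forces in N, time in s.
With the tool pointing down it reaches from about 0.4 to 0.875 m from the base axis. Payload 19.3 kg.
Tool frame: the origin (TCP) lies midway between the tips of the shut fingers; the grasp point (between the pads) lies 19 mm behind it (bot.pinch_z is the distance from the TCP to the grasp point, in m); z points along the fingers, y is the direction in which the jaws open and shut (so a half turn about z gives the same grasp; the last joint's range is limited). The gripper opens to 85 mm and grips with 20 to 120 N. Pads are 22 mm wide; open, the fingers measure 114 mm over their backs; the gripper's body (76 mm by 85 mm) begins 54 mm behind the grasp point. The pads swing forward as they close: fully open they stand 13 mm farther back than shut.
Start: joints at [-1.199, 0.521, -0.036, 1.599, 0.021, 1.021, -0.113], TCP at [0.267, 0.565, 0.231] pointing down, gripper open.
Joint ranges: [-2.91, 2.91], [-0.3, 2.13], [-1.5, 1.42], [0.17, 2.43], [-1.26, 4.41], [0.16, 1.93], [-2.52, 2.52]. Speed limits (rad/s): [1.89, 1.89, 2.39, 2.39, 3.01, 3.01, 3.01].

## Interface

Orientations are given as [roll, pitch, yaw] about the fixed x, y, z axes, in that order (R = Rz(yaw) Ry(pitch) Rx(roll)).
In Python, from workcell import bot gives the robot as it stands. The module is installed in compiled form; this text tells all that it offers.
- The arm moves only by the tool move_arm, never from a script. Its argument "moves" is text: rows parted by semicolons, each of 4 numbers parted by spaces: the shift along the tool's x, y, z in mm, then the turn about the tool's z in rad. In form: dx dy dz yaw; .... A call has exactly 10 rows; each row is the pose to reach, as a shift and turn from the pose commanded when the call began, along the tool's axes at that moment; what a row does not reach only later rows make up. A row lasts 1/12 s, in which the tool goes at most 41.7 mm and 7.16 degrees, less where a joint would pass 70% of its speed; a pose out of reach is approached as far as the arm can. A call with a gripper value outside its range is refused whole. "grip" is the opening, from 0 (shut) to 1 (fully open), set as the call begins (left out, the last holds). The fingers move at their own pace and stop on an object; "grip_force" is the grip in N (left out, the last holds). Time passes only in rows, so rows that repeat a pose let the fingers close, or fill a call up. It gives the time, the measured TCP pose, the force and the opening at its end, in the units of the state.
- bot.observe(): the state, without advancing time (a new reading comes with each control period).
- bot.grab_frame(name): name is "scene" or "top"; returns a dict with "frame" (420x560x3 uint8, red, green, blue), "z_map" (420x560 float32, m along the optical axis (not along the pixel's ray), 0 where there is no reading), "K" (3x3 intrinsics, pixels), "dist" ([k1, k2, p1, p2, k3] as OpenCV has them; the pictures are not rectified), "eye" and "attitude" of the camera in the world. Camera axes: x right, y up, looking along -z (the intrinsics and any distortion apply to the point x, -y, -z); pixel columns grow to the right and rows downward; lengths in m; the calibration is good to about 2 mm. A picture is of the moment at which its call begins.
- bot.job_done(): hands the job in, once; it reports no verdict.
Trained networks look in a picture, given as the dict that the camera call returned (one of the last four; its "shot" number tells which), for a name from the list of things; names that differ only in an ending like _2 or _b are one class to them, and where a whole thing is asked for, a point or a joint stands for the part that bears it (a point fixed in the world has none). Each returns a list of dicts, best first, with "conf" (0 to 1); they miss things now and then, are a little off and sometimes report something else, mostly with a low value. They report only what shows in the picture. A call takes as long as a camera call. They do not tell look-alikes from the thing itself.
- bot.search_frame(picture, label): "at" ([column, row] in pixels, amid what is visible of it).
- bot.pinpoint(picture, label): "at" ([column, row] in pixels: a listed point, or the origin of a listed thing).
The state is a dict: "clock": time; "qpos": joint angles; "qd": joint speeds; "joint_efforts": joint torques, N m; "position": TCP position; "tool_rot": TCP orientation; "force": force on the tool from outside, world axes, zero at the start; "moment": the same for the moment, N m; "grip_width": finger opening in m.
Only numpy, scipy, OpenCV 4.12 (cv2) and the standard library are available. Lean on these libraries where they do the work, as an engineer would, in place of code of your own. Each camera call takes 0.05 s, during which the arm holds its last target. There are 200 camera calls.

## Working session

There is one attempt and no reset: what is moved stays moved. The work goes in short steps, Python scripts to look and compute and a tool call to move; the robot and the scene stay as the last step left them, time stands still between calls to the robot, and variables do not carry over. Pictures are saved under pics/ and viewed, about 8 in all and at most 12, crops included, and the job is handed in when it is done.

Besides the shell and the picture viewer there is one more tool, called after "Call:" by a JSON object that holds its "name" and its "arguments", one argument or row to a line. move_arm: Moves the arm, as the interface text tells. Its arguments: {"type":"object","properties":{"moves":{"type":"string"},"grip":{"type":"number"},"grip_force":{"type":"number"}},"required":["moves"]}

```bash
mkdir -p pics
cat > h.py <<'E'
import numpy as np, cv2
from workcell import bot
from scipy.spatial.transform import Rotation as R
def att(p):
    a=np.array(p["attitude"],float)
    if a.shape==(3,3): return a
    return R.from_euler('xyz',a).as_matrix() if a.size==3 else R.from_quat(a).as_matrix()
def ray(p,uv):
    n=cv2.undistortPoints(np.array(uv,float).reshape(-1,1,2),np.array(p["K"]),np.array(p["dist"])).reshape(-1,2)
    return np.c_[n[:,0],-n[:,1],-np.ones(len(n))]@att(p).T
def atz(p,uv,z):
    d=ray(p,uv);e=np.array(p["eye"]);return e+d*((z-e[2])/d[:,2])[:,None]
def cloud(p):
    z=p["z_map"];v,u=np.mgrid[:z.shape[0],:z.shape[1]]
    d=ray(p,np.c_[u.ravel(),v.ravel()]);P=np.array(p["eye"])+d*z.reshape(-1,1)
    P[z.ravel()==0]=np.nan
    return P.reshape(z.shape+(3,))
def save(p,n): cv2.imwrite('pics/'+n,p["frame"][:,:,::-1])
E
python3 - <<'E'
from h import *
print(bot.observe(), bot.pinch_z)
for c in("top","scene"):
    p=bot.grab_frame(c);save(p,c+"0.png");print(c,p["eye"],p["attitude"],p["K"],p["dist"])
    C=cloud(p)
    for l in["bin","bin_back","bin_cheek_left","carton_a_mid","low_back_mid","low_left_mid","caddy","pitcher","bowl"]:
        for d in bot.pinpoint(p,l)[:5]:
            u,v=np.round(d["at"]).astype(int); print(l,round(d["conf"],2),u,v,C[min(max(v,0),419),min(max(u,0),559)].round(3))
E
```

```text
{'clock': 0.0, 'qpos': array([-1.19918628,  0.52203384, -0.03631595,  1.60001857,  0.02120496,
        1.02107389, -0.11279994]), 'qd': array([ 2.99011161e-04,  7.01872161e-04,  2.62662591e-04, -2.99590185e-04,
        6.40271808e-05,  5.66980949e-04,  4.06172534e-04]), 'joint_efforts': array([ 4.23714891e-04, -9.27108192e+01,  1.97998166e+00, -3.69954479e+01,
        1.78474712e-02,  7.96269713e-03, -8.57985810e-06]), 'position': array([0.26713093, 0.5646609 , 0.23070972]), 'tool_rot': array([-3.14044778e+00,  9.14265616e-05,  2.69976559e+00]), 'force': array([-0.24278833,  0.11278492,  0.2142138 ]), 'moment': array([ 0.00312543,  0.04088989, -0.01818463]), 'grip_width': 0.08546086039026617} 0.0187
top [0.40521833 0.08875554 1.40548853] [ 0.17232432 -0.00790162 -1.55398582] [[527.41823766   0.         287.89999475]
 [  0.         527.41823766 205.18034651]
 [  0.           0.           1.        ]] [-0.08992136  0.          0.          0.          0.        ]
bin 0.56 350 228 [ 0.584 -0.08   0.055]
bin_back 0.73 331 181 [ 0.707 -0.03   0.054]
bin_cheek_left 0.83 311 213 [0.622 0.022
[... 413 characters left out ...]
] [0.57672165 0.01081556 0.86197238] [[380.5471073    0.         277.79612123]
 [  0.         380.5471073  210.52724761]
 [  0.           0.           1.        ]] [0.00551485 0.         0.         0.         0.        ]
bin 0.95 242 254 [ 0.639 -0.049  0.061]
bin_back 0.97 265 269 [ 0.712 -0.028  0.055]
bin_cheek_left 0.7 254 230 [0.605 0.021 0.069]
carton_a_mid 0.71 244 240 [ 0.626 -0.028  0.098]
carton_a_mid 0.68 206 195 [ 0.397 -0.005  0.044]
low_back_mid 0.95 259 264 [ 0.688 -0.029  0.049]
caddy 0.97 357 138 [0.57  0.476 0.099]
caddy 0.15 163 351 [ 0.738 -0.343  0.114]
pitcher 0.94 162 352 [ 0.739 -0.346  0.114]
bowl 0.88 354 198 [0.691 0.353 0.008]
bowl 0.66 301 160 [0.489 0.309 0.048]
```

View pics/top0.png

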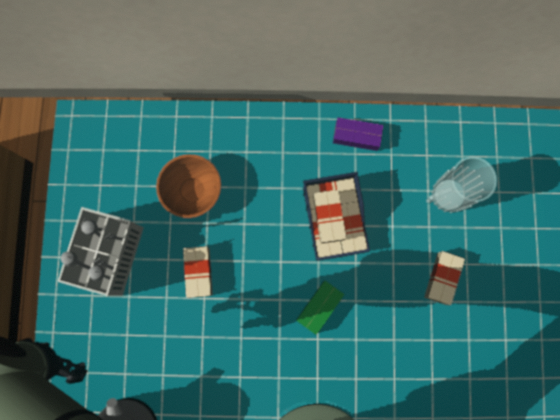

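View pics/scene0.png

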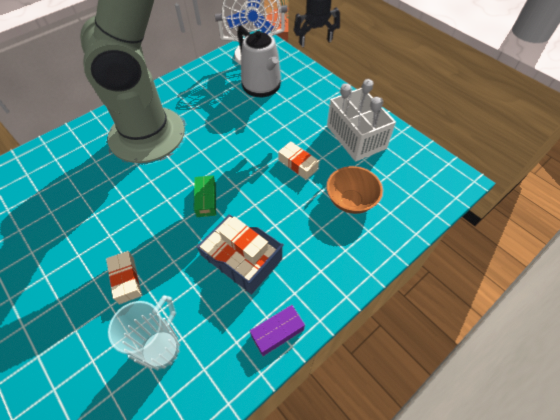

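Top view: the bin is at about (336,216) with its back away from the robot. A is askew inside it, one carton is at (197,272) and the other at (446,277) beside the pitcher. The green and purple cartons are decoys. The scene view agrees.

```bash
cat >> h.py <<'E'
def rect(C,c,r,z0,z1,extra=None):
    m=(np.hypot(C[...,0]-c[0],C[...,1]-c[1])<r)&(C[...,2]>z0)&(C[...,2]<z1)
    if extra is not None: m&=extra
    n,L,st,_=cv2.connectedComponentsWithStats(m.astype(np.uint8),connectivity=4)
    k=1+np.argmax(st[1:,4]); P=C[L==k]
    (cx,cy),(w,h),a=cv2.minAreaRect((P[:,:2]*1000).astype(np.float32))
    if w<h: w,h,a=h,w,a+90
    return dict(c=(round(cx,1),round(cy,1)),size=(round(w,1),round(h,1)),yaw=round((a+90)%180-90,1),z=round(float(np.median(P[:,2]))*1000,1),n=len(P),mean=(P[:,:2].mean(0)*1000).round(1))
E
python3 - <<'E'
from h import *
for c in("top","scene"):
    p=bot.grab_frame(c);C=cloud(p)
    print(c,'table z',np.nanmedian(C[300:400,240:300,2]) if c=="top" else np.nanmedian(C[200:230,110:150,2]))
    for l,d in(("bin",0),("carton_b_mid",0)):
        for q in bot.pinpoint(p,l): print(l,q["conf"],np.round(q["at"]),atz(p,[q["at"]],.0225 if d==0 and l!="bin" else 0).round(3))
    for nm,uv in (("B",(197,272)),("C",(446,277)),("green",(320,307))) if c=="top" else (("B",(299,160)),("C",(122,276))):
        c0=atz(p,[uv],.045)[0]; print(nm,rect(C,c0,.09,.03,.06))
    c0=(.608,-.022);print("A",rect(C,c0,.11,.0925,.11))
    np.save(c+"C.npy",C)
    m=(np.hypot(C[...,0]-.6,C[...,1]+.03)<.16)&(C[...,2]>.08)
    f=p["frame"]; ys,xs=np.where(m); print(xs.min(),xs.max(),ys.min(),ys.max())
p=bot.grab_frame("top");C=cloud(p)
f=cv2.resize(p["frame"][160:270,290:385],None,fx=6,fy=5.4,interpolation=cv2.INTER_CUBIC)
z=np.nan_to_num(C[160:270,290:385,2]);z=cv2.applyColorMap((np.clip(z,0,.1)*2550).astype(np.uint8),cv2.COLORMAP_JET)
cv2.imwrite("pics/bin.png",np.hstack([cv2.resize(f[:,:,::-1],(400,460)),cv2.resize(z,(400,460),interpolation=cv2.INTER_NEAREST)]))
E
```

```text
top table z -5.9707281858778494e-05
carton_b_mid 0.6 [196. 275.] [[0.457 0.319 0.022]]
carton_b_mid 0.38 [112. 257.] [[0.498 0.545 0.022]]
B {'c': (464.7, 314.0), 'size': (124.8, 64.8), 'yaw': 5.9, 'z': 44.6, 'n': 1211, 'mean': array([464.4, 312.8])}
C {'c': (459.7, -329.8), 'size': (127.8, 64.5), 'yaw': -18.8, 'z': 45.0, 'n': 1215, 'mean': array([ 459.1, -328.5])}
green {'c': (381.4, -3.8), 'size': (127.0, 62.7), 'yaw': -34.8, 'z': 45.1, 'n': 1242, 'mean': array([380.8,  -3.4])}
A {'c': (608.5, -22.1), 'size': (126.4, 62.2), 'yaw': 9.0, 'z': 95.3, 'n': 965, 'mean': array([607. , -22.3])}
303 363 172 242
scene table z 0.0002965611364318388
bin 0.56 [242. 254.] [[ 0.61  -0.035  0.   ]]
carton_b_mid 0.58 [299. 158.] [[0.461 0.327 0.022]]
B {'c': (467.0, 314.8), 'size': (128.5, 66.6), 'yaw': 5.7, 'z': 44.9, 'n': 660, 'mean': array([471.5, 311.3])}
C {'c': (461.9, -329.8), 'size': (128.0, 62.3), 'yaw': -18.4, 'z': 45.0, 'n': 1079, 'mean': array([ 466.7, -330.5])}
A {'c': (611.0, -23.4), 'size': (127.2, 63.6), 'yaw': 9.2, 'z': 95.4, 'n': 886, 'mean': array([613.3, -23.3])}
219 283 217 283
```

View pics/bin.png

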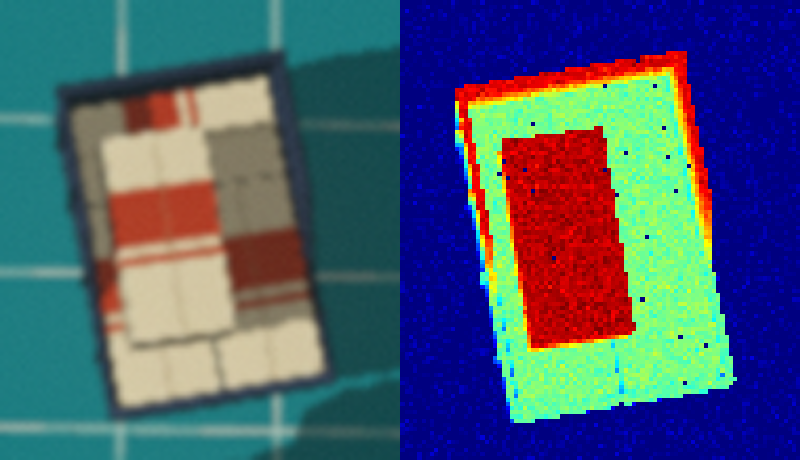

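The crop shows carton A about 10 mm clear of the left wall and short of the back wall. The first layer is neat and the depth is clean, so I'll fit the bin from its rims.

```bash
cat > fitbin.py <<'E'
from h import *
from scipy.optimize import least_squares
for c in("top","scene"):
    C=np.load(c+"C.npy"); P=C.reshape(-1,3); P=P[np.isfinite(P).all(1)]
    # rough
    Q=P[(np.hypot(P[:,0]-.6,P[:,1]+.035)<.15)&(P[:,2]>.038)]
    print(c,"outline",cv2.minAreaRect((Q[:,:2]*1000).astype(np.float32)))
    th=np.radians(9.);x0=np.array([.605,-.04])
    for it in range(6):
        ct,s=np.cos(th),np.sin(th);L=(P[:,:2]-x0)@np.array([[ct,-s],[s,ct]])
        rim=(P[:,2]>.084)&(P[:,2]<.093)
        bk=rim&(abs(L[:,0]-.097)<.008)&(abs(L[:,1])<.06)
        lf=rim&(abs(L[:,1]-.067)<.008)&(L[:,0]>.02)&(L[:,0]<.085)
        rt=rim&(abs(L[:,1]+.067)<.008)&(L[:,0]>.02)&(L[:,0]<.085)
        def f(q):
            ct,s=np.cos(q[2]),np.sin(q[2]);M=np.array([[ct,-s],[s,ct]])
            g=lambda m:(P[m,:2]-q[:2])@M
            return np.r_[g(bk)[:,0]-.097,g(lf)[:,1]-.067,g(rt)[:,1]+.067]
        r=least_squares(f,[*x0,th],loss="soft_l1",f_scale=.002);x0=r.x[:2];th=r.x[2]
    print("bin",x0.round(4),np.degrees(th).round(2),bk.sum(),lf.sum(),rt.sum(), [np.mean(f(r.x)[s]).round(4) for s in (slice(0,bk.sum()),slice(bk.sum(),bk.sum()+lf.sum()),slice(bk.sum()+lf.sum(),None))])
E
python3 fitbin.py
```

```text
top outline ((611.7794189453125, -42.053192138671875), (206.5237579345703, 143.03379821777344), 10.808018684387207)
bin [ 0.6131 -0.0421] 10.72 129 43 50 [np.float64(0.0001), np.float64(0.0007), np.float64(-0.0006)]
scene outline ((590.3806762695312, -49.904335021972656), (259.15875244140625, 144.64208984375), 11.944990158081055)
bin [ 0.6166 -0.0432] 10.8 120 50 45 [np.float64(-0.0001), np.float64(0.0004), np.float64(-0.0003)]
```

```bash
cat >> h.py <<'E'
BO=np.array([.615,-.0427]);BY=np.radians(10.75)
def b2w(x,y): c,s=np.cos(BY),np.sin(BY);return BO+np.array([c*x-s*y,s*x+c*y])/1000
def w2b(w): c,s=np.cos(BY),np.sin(BY);d=(np.array(w)[:2]-BO)*1000;return np.array([c*d[0]+s*d[1],-s*d[0]+c*d[1]])
def go(w,z,yaw):
    "move args to TCP world xy (m), z (mm), tool yaw deg"
    o=bot.observe();p=np.array(o["position"]);M=R.from_euler('xyz',o["tool_rot"]);y=np.degrees(o["tool_rot"][2])
    d=np.array([w[0],w[1],z/1000.])-p
    print("t",round(o["clock"],2),"now b",w2b(p).round(1),"z",round(p[2]*1000,1),"yaw",round(y,2),"F",np.round(o["force"],1),"g",round(o["grip_width"]*1000,1),"q7",round(o["qpos"][6],2))
    print("  ->",(M.inv().apply(d)*1000).round(1),"turn",round(-np.radians((yaw-y+180)%360-180),3))
E
python3 - <<'E'
from h import *
A=np.array([.6098,-.0228]);a=np.radians(9.1);g=A-.048*np.array([np.cos(a),np.sin(a)])
print(g,w2b(g));go(g,250,189.1)
E
```

```text
[ 0.56240414 -0.03039159] [-49.37701142  21.90279762]
t 1.35 now b [-228.3  661.9] z 231.3 yaw 154.68 F [ 1.  -0.5 -0.7] g 85.4 q7 -0.11
  -> [-521.4 -412.   -18.7] turn -0.601
```

Call:
{"name": "move_arm", "arguments": {
  "moves": "-25 -20 -40 0; -60 -48 -50 -0.12; -92 -73 -50 -0.24; -124 -98 -50 -0.36; -156 -123 -50 -0.48; -188 -148 -50 -0.6; -220 -173 -50 -0.6; -252 -199 -50 -0.6; -284 -224 -50 -0.6; -316 -250 -45 -0.6",
  "grip": 1,
  "grip_force": 40
}}

```text
clock: 2.18
position: [0.4416, 0.2128, 0.2782]
tool_rot: [3.141, 0.002, -2.984]
force: [0.8, 1.0, -0.5]
grip_width: 0.0853
```

```bash
python3 -c "
from h import *
go([.5624,-.0304],130,189.1);go([.5624,-.0304],64,189.1)"
```

```text
t 2.18 now b [-122.7  283.4] z 278.2 yaw -170.94 F [ 0.8  1.  -0.5] g 85.3 q7 1.15
  -> [ -80.8 -259.3  148.2] turn -0.001
t 2.18 now b [-122.7  283.4] z 278.2 yaw -170.94 F [ 0.8  1.  -0.5] g 85.3 q7 1.15
  -> [ -80.7 -259.3  214.2] turn -0.001
```

Call:
{"name": "move_arm", "arguments": {
  "moves": "-9 -29 10 0; -19 -58 25 0; -28 -88 40 0; -37 -118 55 0; -46 -148 70 0; -55 -178 90 0; -64 -205 110 0; -72 -230 130 0; -78 -248 140 0; -78 -250 140 0"
}}

```text
clock: 3.02
position: [0.5573, -0.0237, 0.1352]
tool_rot: [-3.14, -0.003, -2.987]
force: [-1.1, -0.4, -0.4]
grip_width: 0.085
```

```bash
python3 -c "
from h import *
go([.5624,-.0304],64,189.1)
for c in('top','scene'):
  C=cloud(bot.grab_frame(c));print(rect(C,(.608,-.022),.11,.0925,.11))"
```

```text
t 3.02 now b [-53.2  29.4] z 135.2 yaw -171.16 F [-1.1 -0.4 -0.4] g 85.0 q7 1.69
  -> [-4.3 -7.3 71.2] turn -0.005
{'c': (708.0, -23.2), 'size': (7.3, 2.5), 'yaw': 44.4, 'z': 93.1, 'n': 5, 'mean': array([708. , -23.4])}
{'c': (610.9, -22.9), 'size': (127.4, 63.2), 'yaw': 9.4, 'z': 95.2, 'n': 886, 'mean': array([613.5, -23.1])}
```

Call:
{"name": "move_arm", "arguments": {
  "moves": "-2 -3 5 0; -4 -7 15 0; -4 -7 25 0; -4 -7 35 0; -4 -7 45 0; -4 -7 55 0; -4 -7 63 0; -4 -7 69 0; -4 -7 71 0; -4 -7 71 0"
}}

```text
clock: 3.95
position: [0.562, -0.0263, 0.0659]
tool_rot: [3.142, -0.001, -2.983]
force: [0.0, -0.6, 0.1]
grip_width: 0.0856
```

Call:
{"name": "move_arm", "arguments": {
  "moves": "0 0 0 0;0 0 0 0;0 0 0 0;0 0 0 0;0 0 0 0;0 0 0 0;0 0 0 0;0 0 0 0;0 0 0 0;0 0 0 0",
  "grip": 0.6,
  "grip_force": 25
}}

```text
clock: 4.78
position: [0.5626, -0.0265, 0.0672]
tool_rot: [-3.141, 0.001, -2.984]
force: [-1.7, -1.2, 6.4]
grip_width: 0.0616
```

```bash
python3 -c "
from h import *
go([.5624,-.0304],64,189.1)
for c in('scene',):
  p=bot.grab_frame(c);save(p,'g1.png');C=cloud(p);print(rect(C,(.608,-.022),.11,.0925,.11))"
```

```text
t 4.78 now b [-48.5  25.7] z 67.2 yaw -170.96 F [-1.7 -1.2  6.4] g 61.6 q7 1.71
  -> [ 0.8 -3.9  3.2] turn -0.001
{'c': (612.1, -14.1), 'size': (126.2, 88.9), 'yaw': 15.0, 'z': 95.4, 'n': 879, 'mean': array([613.5, -19.9])}
```

View pics/g1.png

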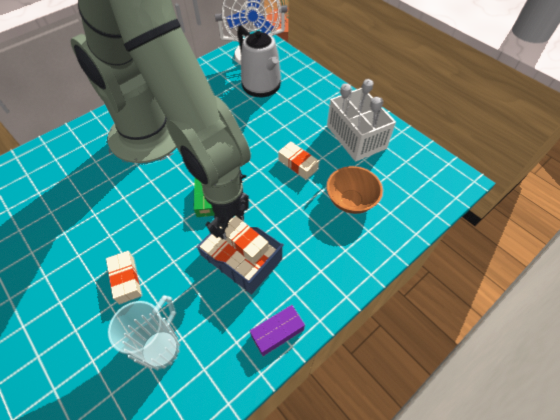

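Carton A is gripped (opening 61.6 mm). Now I'll turn it square to the bin, shift it left, then slide it back.

```bash
python3 -c "
from h import *
go(b2w(-48.5,32.8),67,190.75);go(b2w(-22,32.8),67,190.75)"
```

```text
t 4.83 now b [-48.5  25.7] z 67.1 yaw -170.96 F [-1.2 -1.1  6.3] g 62.0 q7 1.71
  -> [0.3 7.1 0.1] turn -0.03
t 4.83 now b [-48.5  25.7] z 67.1 yaw -170.96 F [-1.2 -1.1  6.3] g 62.0 q7 1.71
  -> [-26.2   7.9   0.2] turn -0.03
```

Call:
{"name": "move_arm", "arguments": {
  "moves": "0 1.5 0 -0.01; 0 3 0 -0.02; 0 4.5 0 -0.03; 0 6 0 -0.03; -4 7 0 -0.03; -9 7.3 0 -0.03; -14 7.5 0 -0.03; -19 7.7 0 -0.03; -22 7.8 0 -0.03; -22 7.8 0 -0.03"
}}

```text
clock: 5.67
position: [0.5823, -0.0153, 0.0671]
tool_rot: [-3.142, -0.001, -2.953]
force: [-7.9, -2.1, 15.7]
grip_width: 0.062
```

```bash
python3 -c "
from h import *
go(b2w(-22,32.8),67,190.75)
C=np.load('sceneC.npy')
for c in('scene',):
  p=bot.grab_frame(c);C=cloud(p);
  P=C.reshape(-1,3);P=P[(abs(P[:,2]-.0955)<.003)&(np.hypot(P[:,0]-.63,P[:,1]+.01)<.1)];
  L=np.array([w2b(q) for q in P]); L=L[(L[:,0]>0)];
  e=[(x,np.percentile(L[abs(L[:,0]-x)<4,1],[1,99]).round(1)) for x in (10,20,30,40,50,60,70,80)]
  print(e,np.percentile(L[:,0],99))"
```

```text
t 5.67 now b [-27.  33.] z 67.1 yaw -169.21 F [-7.9 -2.1 15.7] g 62.0 q7 1.71
  -> [-5.  -0.3  0.1] turn 0.001
[(10, array([ 1.4, 62.4])), (20, array([-29.7,  61. ])), (30, array([ 2.2, 64.9])), (40, array([-0.4, 59.8])), (50, array([ 1. , 62.4])), (60, array([-1. , 62.3])), (70, array([-0.9, 64.1])), (80, array([-0.4, 62.5]))] 98.73316318890292
```

Call:
{"name": "move_arm", "arguments": {
  "moves": "0 0 0 0;0 0 0 0;0 0 0 0;0 0 0 0;0 0 0 0;0 0 -10 0;0 0 -25 0;10 0 -40 0;30 0 -45 0;40 0 -45 0",
  "grip": 1
}}

```text
clock: 6.55
position: [0.5427, -0.023, 0.1133]
tool_rot: [-3.141, 0.001, -2.954]
force: [0.3, -0.4, 0.0]
grip_width: 0.0854
```

```bash
cat >> h.py <<'E'
def tops(name="scene",BOs=None):
    "top-face (z~95) points in the bin frame: footprint"
    p=bot.grab_frame(name);C=cloud(p);P=C.reshape(-1,3);P=P[(abs(P[:,2]-.0956)<.0022)&(np.hypot(P[:,0]-.61,P[:,1]+.04)<.16)]
    return p,np.array([w2b(q) for q in P])
E
python3 -c "
from h import *
go(b2w(-90,33),67,190.75)
p,L=tops();C=cloud(p);m=np.zeros(p['z_map'].shape,bool)
print(rect(C,b2w(20,33),.09,.0925,.11))
r=rect(C,b2w(20,33),.09,.0925,.11);print(w2b(np.array(r['c'])/1000),r['yaw']-10.75)"
```

```text
t 6.55 now b [-67.4  32.9] z 113.3 yaw -169.24 F [ 0.3 -0.4  0. ] g 85.4 q7 1.72
  -> [22.7  0.1 46.3] turn 0.0
{'c': (630.9, -8.1), 'size': (126.1, 63.6), 'yaw': 8.6, 'z': 95.3, 'n': 884, 'mean': array([632.1,  -8.2])}
[22.07469297 31.02705159] -2.1500000000000004
```

Call:
{"name": "move_arm", "arguments": {
  "moves": "5 0 0 0;10 0 0 0;10 0 0 0;10 0 10 0;10 0 20 0;10 0 30 0;10 0 40 0;10 0 48 0;10 0 50 0;10 0 50 0",
  "grip": 0.35
}}

```text
clock: 7.43
position: [0.5332, -0.0244, 0.0604]
tool_rot: [3.141, -0.002, -2.953]
force: [0.9, -0.1, -0.4]
grip_width: 0.03
```

Call:
{"name": "move_arm", "arguments": {
  "moves": "-3 0 0 0;-6 0 0 0;-9 0 0 0;-12 0 0 0;-15 0 0 0;-17 0 0 0;-19 0 0 0;-21 0 0 0;-22 0 0 0;-23 0 0 0"
}}

```text
clock: 8.27
position: [0.5563, -0.0201, 0.0614]
tool_rot: [3.142, -0.0, -2.953]
force: [-0.3, 0.0, -0.1]
grip_width: 0.03
```

```bash
cat >> h.py <<'E'
def edges(C,c,r=.085):
    "fit 126x62 rectangle to z~95 patch: centre/yaw in bin frame"
    from scipy.optimize import minimize
    m=(np.hypot(C[...,0]-c[0],C[...,1]-c[1])<r)&(abs(C[...,2]-.0956)<.0027)
    P=np.array([w2b(q) for q in C[m]])
    return P
E
python3 -c "
from h import *
go(b2w(-42,33),62,190.75)
p,L=tops();C=cloud(p)
r=rect(C,b2w(25,33),.09,.0925,.11);print(r,w2b(np.array(r['c'])/1000),r['yaw']-10.75)
for x in range(-30,91,10):
  q=L[abs(L[:,0]-x)<3.5];q=q[(q[:,1]>-40)&(q[:,1]<80)]
  print(x,np.percentile(q[:,1],[2,98]).round(1),end=' ') if len(q) else 0
f=p['frame'];cv2.imwrite('pics/s2.png',cv2.resize(f[190:310,170:310],None,fx=5,fy=5)[:,:,::-1])"
```

```text
t 8.27 now b [-53.5  33.2] z 61.4 yaw -169.22 F [-0.3  0.  -0.1] g 30.0 q7 1.72
  -> [-11.5  -0.2  -0.6] turn 0.001
{'c': (627.1, -8.4), 'size': (133.8, 64.3), 'yaw': 9.5, 'z': 95.4, 'n': 912, 'mean': array([631.6,  -8.9])} [18.28542425 31.44110781] -1.25
-30 [ 4.2 61.8] -20 [ 4.7 62.6] -10 [ 4.3 61.9] 0 [ 1.7 61.9] 10 [ 2.1 63. ] 20 [ 3.7 60.6] 30 [ 0.9 60.2] 40 [ 0.7 58.3] 50 [ 0.4 58.2] 60 [ 0.7 57.1] 70 [ 3.  61.3] 80 [ 1.2 58.3]
```

View pics/s2.png

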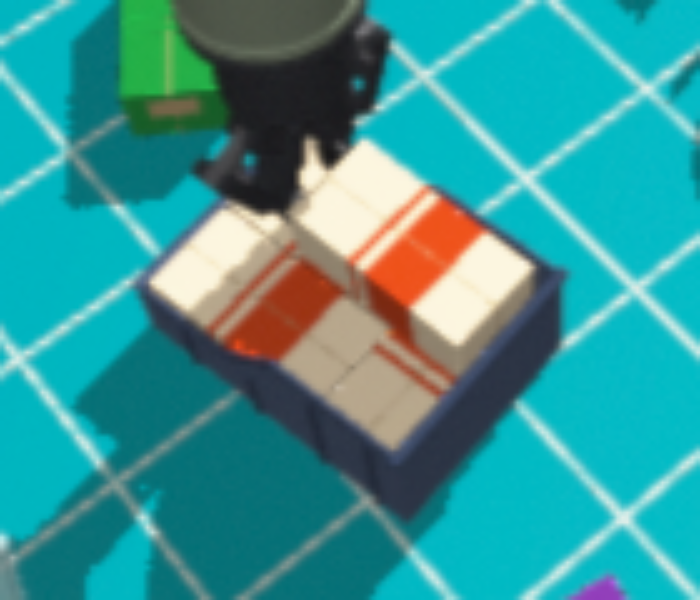

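The crop shows A almost in place, yawed about 2° and roughly 12 mm short of the back wall. The fingers are just in front of its front face.

Call:
{"name": "move_arm", "arguments": {
  "moves": "-1 0 0 0;-2 0 0 0;-3 0 0 0;-4 0 0 0;-5 0 0 0;-6 0 0 0;-7 0 0 0;-8 0 0 0;-9 0 0 0;-9 0 0 0"
}}

```text
clock: 9.15
position: [0.5653, -0.0183, 0.0614]
tool_rot: [-3.142, 0.0, -2.953]
force: [-0.3, -0.6, -1.7]
grip_width: 0.0303
```

```bash
python3 -c "
from h import *
go(b2w(-42,33),62,190.75)
p,L=tops();C=cloud(p)
r=rect(C,b2w(25,33),.09,.0925,.11);print(r,w2b(np.array(r['c'])/1000),r['yaw']-10.75)
for x in range(-30,91,10):
  q=L[abs(L[:,0]-x)<3.5];q=q[(q[:,1]>-40)&(q[:,1]<80)]
  print(x,np.percentile(q[:,1],[2,98]).round(1),end=' ') if len(q) else 0
for y in range(5,60,10): print(y,L[abs(L[:,1]-y)<4][:,0].max().round(1))
"
```

```text
t 9.15 now b [-44.2  33.2] z 61.4 yaw -169.21 F [-0.3 -0.6 -1.7] g 30.3 q7 1.72
  -> [-2.2 -0.2 -0.6] turn 0.001
{'c': (628.7, -6.1), 'size': (145.4, 64.5), 'yaw': 9.8, 'z': 95.4, 'n': 939, 'mean': array([636.8,  -5.7])} [20.28635017 33.40230526] -0.9499999999999993
-30 [ 3.6 62.9] -20 [ 5.3 63.4] -10 [ 6.2 59.5] 0 [ 4.9 60.5] 10 [ 2.2 63. ] 20 [ 3.4 61.8] 30 [ 3.7 62.3] 40 [ 6.6 61.8] 50 [ 3.9 60.5] 60 [ 2.2 61.9] 70 [ 3.1 61.1] 80 [ 4.6 61. ] 90 [ 3.  61.4] 5 96.1
15 97.5
25 92.5
35 98.0
45 98.8
55 101.0
```

A is now square at y ≈ 33. The last bit of contact with the back wall will come from the joint push. Next is carton B.

```bash
python3 -c "
from h import *
go([.4312,.3109],100,185.8)"
```

```text
t 9.2 now b [-44.2  33.2] z 61.5 yaw -169.21 F [-0.9  0.5 -0.1] g 29.9 q7 1.72
  -> [ 70.1 348.5 -38.6] turn 0.087
```

Call:
{"name": "move_arm", "arguments": {
  "moves": "12 0 -10 0;20 0 -40 0;20 35 -60 0.03;25 75 -70 0.06;32 115 -75 0.087;40 155 -75 0.087;48 195 -75 0.087;54 235 -75 0.087;60 275 -75 0.087;66 315 -75 0.087",
  "grip": 1
}}

```text
clock: 10.03
position: [0.4404, 0.2807, 0.1367]
tool_rot: [3.141, 0.001, -3.04]
force: [1.3, 0.6, 0.1]
grip_width: 0.0851
```

Call:
{"name": "move_arm", "arguments": {
  "moves": "2 20 5 0;4 32 15 0;4 33 30 0;4 33 36 0;4 33 36 0;4 33 36 0;4 33 36 0;4 33 36 0;4 33 36 0;4 33 36 0"
}}

```text
clock: 10.87
position: [0.4343, 0.311, 0.1008]
tool_rot: [3.141, 0.001, -3.041]
force: [0.8, 0.3, 0.3]
grip_width: 0.0854
```

```bash
python3 -c "
from h import *
go([.4312,.3109],12,185.8)
C=cloud(bot.grab_frame('scene'));print(rect(C,(.466,.314),.09,.03,.06))
C=cloud(bot.grab_frame('top'));r=rect(C,b2w(25,33),.09,.0925,.11);print(r,w2b(np.array(r['c'])/1000),r['yaw']-10.75)"
```

```text
t 10.87 now b [-111.6  381.2] z 100.8 yaw -174.23 F [0.8 0.3 0.3] g 85.4 q7 0.98
  -> [ 3.1  0.2 88.8] turn -0.001
{'c': (467.0, 315.2), 'size': (128.7, 66.8), 'yaw': 6.6, 'z': 45.1, 'n': 663, 'mean': array([471.4, 311.2])}
{'c': (638.5, -2.8), 'size': (132.9, 63.7), 'yaw': 10.0, 'z': 95.3, 'n': 960, 'mean': array([635.4,  -4.2])} [30.52989338 34.81645602] -0.75
```

Call:
{"name": "move_arm", "arguments": {
  "moves": "2 0 15 0;3 0 30 0;3 0 45 0;3 0 60 0;3 0 72 0;3 0 80 0;3 0 85 0;3 0 88 0;3 0 89 0;3 0 89 0"
}}

```text
clock: 11.8
position: [0.4311, 0.3109, 0.0116]
tool_rot: [3.141, 0.0, -3.04]
force: [-0.0, 0.6, 0.2]
grip_width: 0.0854
```

Call:
{"name": "move_arm", "arguments": {
  "moves": "0 0 0 0;0 0 0 0;0 0 0 0;0 0 0 0;0 0 0 0;0 0 0 0;0 0 0 0;0 0 0 0;0 0 -3 0;0 0 -15 0",
  "grip": 0.6,
  "grip_force": 50
}}

```text
clock: 12.63
position: [0.4302, 0.3103, 0.0259]
tool_rot: [-3.14, -0.002, -3.04]
force: [-0.1, -0.5, -3.4]
grip_width: 0.0611
```

```bash
python3 -c "
from h import *
go(b2w(-100,-31),130,190.75)
"
```

```text
t 12.63 now b [-115.7  381.2] z 25.9 yaw -174.2 F [-0.1 -0.5 -3.4] g 61.1 q7 0.98
  -> [ -51.  -409.5 -103.7] turn -0.086
```

Call:
{"name": "move_arm", "arguments": {
  "moves": "0 -10 -30 0;0 -40 -60 0;-5 -80 -90 -0.03;-5 -120 -110 -0.06;-5 -160 -110 -0.086;-5 -200 -110 -0.086;-5 -240 -110 -0.086;-5 -280 -110 -0.086;-5 -320 -110 -0.086;-5 -355 -110 -0.086"
}}

```text
clock: 13.47
position: [0.4715, -0.0445, 0.1375]
tool_rot: [-3.141, 0.001, -2.955]
force: [2.0, -0.9, -2.4]
grip_width: 0.0611
```

```bash
python3 -c "
from h import *
go(b2w(-135,-33),75,190.75)
"
```

```text
t 13.47 now b [-141.3   25. ] z 137.5 yaw -169.32 F [ 2.  -0.9 -2.4] g 61.1 q7 1.75
  -> [ -6.4 -57.9  62.5] turn -0.001
```

Call:
{"name": "move_arm", "arguments": {
  "moves": "-2 -15 0 0;-5 -30 0 0;-6 -45 10 0;-6 -55 22 0;-6 -57 34 0;-6 -57 46 0;-6 -57 56 0;-6 -57 62 0;-6 -57 63 0;-6 -57 63 0"
}}

```text
clock: 14.3
position: [0.4883, -0.0967, 0.0736]
tool_rot: [3.142, -0.0, -2.954]
force: [0.1, -0.3, -3.7]
grip_width: 0.0611
```

```bash
cat >> h.py <<'E'
def ab(side):
    "per-x slices of y extents near level z~(95..)"
E
python3 -c "
from h import *
go(b2w(-105,-33),64,190.75)
p=bot.grab_frame('scene');C=cloud(p);P=C.reshape(-1,3);P=P[(P[:,2]>.091)&(P[:,2]<.118)&(np.hypot(P[:,0]-.59,P[:,1]+.04)<.2)]
L=np.array([w2b(q) for q in P]);L=np.c_[L,P[:,2]*1000]
for x in range(-160,91,10):
  q=L[abs(L[:,0]-x)<5]
  for n,s in(('A',(abs(q[:,2]-95.5)<3)&(q[:,1]>-5)&(q[:,1]<72)),('B',(q[:,2]>98)&(q[:,2]<116)&(q[:,1]<25)&(q[:,1]>-75))):
    s=q[s]
    if len(s)>8: print(n,x,len(s),np.percentile(s[:,1],[3,97]).round(1),np.median(s[:,2]).round(1),end=' | ')
f=p['frame'];cv2.imwrite('pics/s3.png',cv2.resize(f[180:310,150:310],None,fx=4.5,fy=4.5)[:,:,::-1])
"
```

```text
t 14.3 now b [-134.6  -29.4] z 73.6 yaw -169.26 F [ 0.1 -0.3 -3.7] g 61.1 q7 1.87
  -> [-29.6  -3.6   9.6] turn -0.0
B -150 19 [-29.6  -0.1] 106.6 | B -140 51 [-51.3   1.9] 107.2 | B -130 92 [-71.4   9.1] 106.8 | B -120 82 [-60.3   5.3] 106.8 | B -110 74 [-59.8  -0.4] 106.4 | B -100 69 [-59.4  -1.9] 106.7 | B -90 75 [-58.8  -0.8] 106.6 | B -80 78 [-59.7   0.5] 106.5 | B -70 77 [-58.8   0.3] 106.7 | B -60 75 [-59.6   0.2] 106.5 | B -50 82 [-58.7  -0.5] 106.3 | B -40 87 [-58.8   0.2] 105.2 | A -30 52 [ 4.7 61.2] 95.2 | B -30 10 [-55.5 -19.3] 103.4 | A -20 65 [ 3.2 62.4] 95.2 | A -10 68 [ 4.6 61.1] 95.3 | A 0 62 [ 3.4 61.4] 95.3 | A 10 70 [ 4.1 61.9] 95.2 | A 20 72 [ 3.8 63. ] 95.4 | A 30 62 [ 4.3 60.8] 95.8 | A 40 71 [ 2.7 61.7] 95.3 | A 50 73 [ 1.9 61.4] 95.7 | A 60 65 [ 4.  61.3] 95.1 | A 70 79 [ 2.5 61.7] 95.1 | A 80 69 [ 3.7 60.6] 95.2 | A 90 59 [ 2.2 60.1] 94.9 |
```

View pics/s3.png

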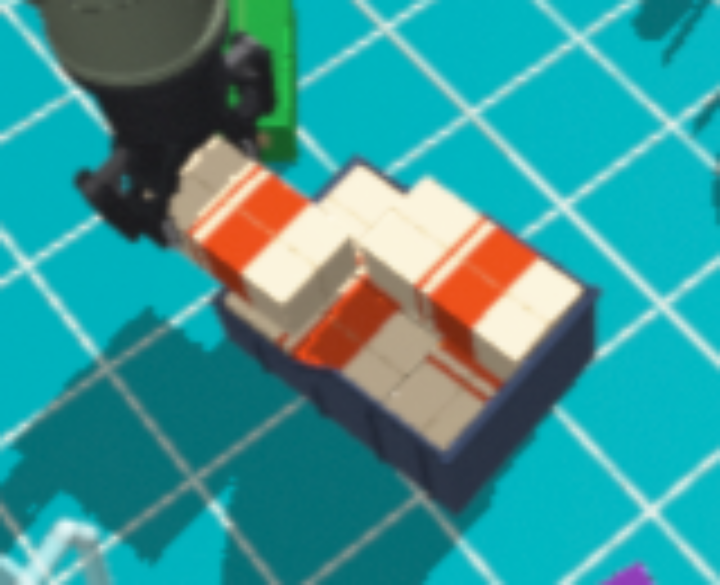

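The crop shows B held level in front of the free lane. By the slices B is centred at y -29.5 and A at +32.4, so I'll shift B right by about 2.8 mm, lower it to about 1.5 mm above the layer, and slide it in.

Call:
{"name": "move_arm", "arguments": {
  "moves": "0 -1.5 3 0;0 -2.8 6 0;0 -2.8 9 0;0 -2.8 10 0;-7 -2.8 10 0;-14 -2.8 10 0;-20 -2.8 10 0;-26 -2.8 10 0;-30 -2.8 10 0;-30 -2.8 10 0"
}}

```text
clock: 15.18
position: [0.5193, -0.0936, 0.0634]
tool_rot: [-3.142, 0.001, -2.954]
force: [-0.7, 0.5, -2.2]
grip_width: 0.0613
```

```bash
cat > sl.py <<'E'
from h import *
def sl(z0,z1,ylo,yhi,xs,cam='scene'):
    p=bot.grab_frame(cam);C=cloud(p);P=C.reshape(-1,3);P=P[(P[:,2]>z0/1e3)&(P[:,2]<z1/1e3)&(np.hypot(P[:,0]-.59,P[:,1]+.04)<.2)]
    L=np.array([w2b(q) for q in P]);L=L[(L[:,1]>ylo)&(L[:,1]<yhi)]
    for x in xs:
        s=L[abs(L[:,0]-x)<5]
        if len(s)>8: print(x,np.percentile(s[:,1],[3,97]).round(1),end=' | ')
    print();return p
E
python3 -c "
from sl import *
go(b2w(-105,-33),64,190.75)
sl(91,102,-75,75,range(-130,91,10))
"
```

```text
t 15.18 now b [-103.5  -32.1] z 63.4 yaw -169.25 F [-0.7  0.5 -2.2] g 61.3 q7 1.86
  -> [ 1.5 -0.9 -0.6] turn 0.0
-120 [-58.1  -3.2] | -110 [-47.   -2.6] | -100 [-71.7  -0.4] | -90 [-66.1   0.6] | -80 [-61.3  -3.8] | -70 [-61.1  -2.8] | -60 [-61.3  -4.1] | -50 [-60.9  -1.7] | -40 [-61.4  -3.9] | -30 [-60.1  58.5] | -20 [-60.6  60. ] | -10 [-59.7  59.9] | 0 [-49.2  60.9] | 10 [ 3.5 62. ] | 20 [ 1.7 63.8] | 30 [-49.8  62.5] | 40 [-40.9  63.9] | 50 [ 1.2 64.4] | 60 [ 1.9 63.2] | 70 [ 2.7 63.2] | 80 [ 1.1 63.7] | 90 [-4.9 64.4] |
```

Call:
{"name": "move_arm", "arguments": {
  "moves": "-6 0 0 0;-12 0 0 0;-18 0 0 0;-24 0 0 0;-30 0 0 0;-36 0 0 0;-41 0 0 0;-44 0 0.5 0;-45 0 1 0;-45 0 1.5 0"
}}

```text
clock: 16.07
position: [0.563, -0.0854, 0.0621]
tool_rot: [-3.142, 0.001, -2.954]
force: [-0.8, 0.5, 10.4]
grip_width: 0.0615
```

```bash
python3 -c "
from sl import *
go(b2w(-58,-33),62,190.75)
sl(91,102,-75,75,range(-130,91,10))
"
```

```text
t 16.07 now b [-59.  -32.3] z 62.1 yaw -169.27 F [-0.8  0.5 10.4] g 61.5 q7 1.84
  -> [-1.  -0.7  0.1] turn -0.0
-70 [-41.6  -2.2] | -60 [-56.4  -1.3] | -50 [-69.1   3.7] | -40 [-60.6  -3.7] | -30 [-61.3  60.4] | -20 [-61.1  60.3] | -10 [-60.4  59.9] | 0 [-61.   59.7] | 10 [-58.3  59.7] | 20 [-60.9  62.7] | 30 [-61.7  59.3] | 40 [-58.1  62.2] | 50 [-45.7  61. ] | 60 [-67.8  62.6] | 70 [-33.3  61.9] | 80 [-35.  62.] | 90 [-4.6 64.5] |
```

Call:
{"name": "move_arm", "arguments": {
  "moves": "0 0 0 0;0 0 0 0;0 0 0 0;0 0 0 0;0 0 -10 0;0 0 -25 0;10 0 -40 0;30 0 -45 0;50 0 -45 0;56 0 -45 0",
  "grip": 1
}}

```text
clock: 16.95
position: [0.5053, -0.0968, 0.1079]
tool_rot: [-3.141, -0.001, -2.955]
force: [0.9, -0.6, -0.0]
grip_width: 0.0855
```

Call:
{"name": "move_arm", "arguments": {
  "moves": "0 0 0 0;0 0 0 0;0 0 10 0;0 0 20 0;0 0 30 0;0 0 40 0;0 0 45 0;0 0 45 0;-5 0 45 0;-10 0 45 0",
  "grip": 0.35
}}

```text
clock: 17.78
position: [0.518, -0.0941, 0.0622]
tool_rot: [-3.141, 0.0, -2.955]
force: [0.6, 0.3, 0.3]
grip_width: 0.0297
```

```bash
python3 -c "
from sl import *
go(b2w(-45,-33),62,190.75)
p=sl(91,102,-75,75,range(-130,91,10))
C=cloud(p);P=C.reshape(-1,3);P=P[abs(P[:,2]-.0955)<.003];L=np.array([w2b(q) for q in P])
for y in (-50,-40,-30,-20,-10): print(y,L[(abs(L[:,1]-y)<4)&(abs(L[:,0])<150)][:,0].min().round(1))
"
```

```text
t 17.78 now b [-104.9  -32.4] z 62.2 yaw -169.29 F [0.6 0.3 0.3] g 29.7 q7 1.86
  -> [-59.9  -0.5   0.2] turn -0.001
-100 [-60.8 -14. ] | -90 [-53.  -7.] | -80 [-62.1  -4.4] | -70 [-60.8  -3.4] | -60 [-61.9  -2.4] | -50 [-62.2  -5.2] | -40 [-61.7  -3.3] | -30 [-58.9  59.9] | -20 [-61.3  60. ] | -10 [-60.  60.] | 0 [-57.9  59.8] | 10 [-59.6  61. ] | 20 [-61.   62.4] | 30 [-61.2  61.1] | 40 [-62.4  60.6] | 50 [-38.7  62.2] | 60 [ 1.6 62.7] | 70 [ 1.9 61.2] | 80 [ 1.9 60.7] | 90 [-67.3  62.2] | 
-50 -94.7
-40 -84.5
-30 -86.3
-20 -116.7
-10 -95.9
```

Pushing B back gently.

Call:
{"name": "move_arm", "arguments": {
  "moves": "-3 0 0 0;-6 0 0 0;-10 0 0 0;-14 0 0 0;-18 0 0 0;-22 0 0 0;-26 0 0 0;-30 0 0 0;-34 0 0 0;-38 0 0 0"
}}

```text
clock: 18.67
position: [0.555, -0.087, 0.0619]
tool_rot: [3.142, -0.0, -2.954]
force: [-4.5, -1.0, 3.4]
grip_width: 0.0301
```

Call:
{"name": "move_arm", "arguments": {
  "moves": "-3 0 0 0;-6 0 0 0;-9 0 0 0;-12 0 0 0;-15 0 0 0;-17 0 0 0;-18 0 0 0;-19 0 0 0;-20 0 0 0;-20 0 0 0"
}}

```text
clock: 19.5
position: [0.5746, -0.0832, 0.0619]
tool_rot: [-3.142, 0.0, -2.954]
force: [-0.7, -0.4, 0.0]
grip_width: 0.0302
```

```bash
python3 -c "
from sl import *
go(b2w(-42,-33),62,190.75)
p=sl(91,102,-75,75,range(-130,91,10))
f=p['frame'];cv2.imwrite('pics/s4.png',cv2.resize(f[180:310,150:310],None,fx=4.5,fy=4.5)[:,:,::-1])
"
```

```text
t 19.5 now b [-47.2 -32.3] z 61.9 yaw -169.27 F [-0.7 -0.4  0. ] g 30.2 q7 1.84
  -> [-5.2 -0.7 -0.1] turn -0.0
-40 [-59.7  -5.3] | -30 [-62.1  60.7] | -20 [-60.7  60.5] | -10 [-59.7  58.8] | 0 [-61.3  60.2] | 10 [-60.3  59.9] | 20 [-61.7  60.7] | 30 [-63.7  59.5] | 40 [-63.2  61.9] | 50 [-61.6  59.5] | 60 [-60.9  62.1] | 70 [-64.1  59.1] | 80 [-61.1  59.6] | 90 [-59.1  61. ] |
```

View pics/s4.png

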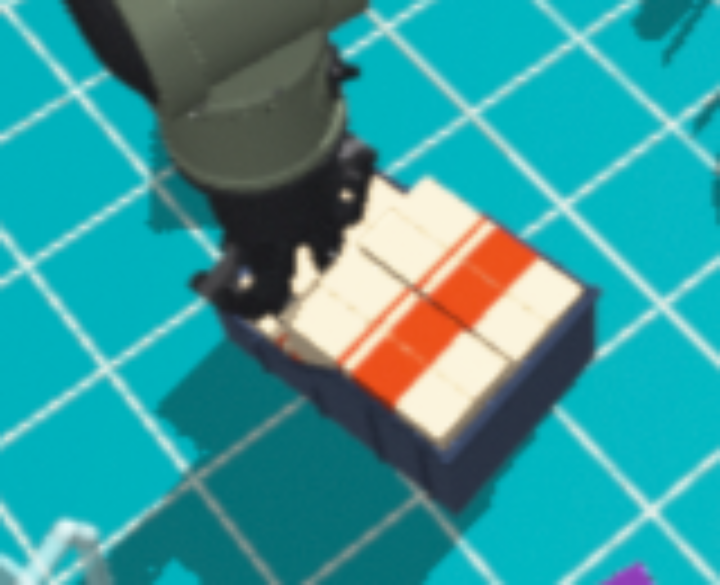

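The crop shows both lengthwise cartons side by side, nearly flush, with B about 3 mm proud. I'll push both together, one finger on each.

Call:
{"name": "move_arm", "arguments": {
  "moves": "3 0 0 0;6 5 0 0;6 15 0 0;6 25 0 0;6 32 0 0;6 32 0 0;6 32 0 0;3 32 0 0;0 32 0 0;-2 32 0 0",
  "grip": 0.65
}}

```text
clock: 20.38
position: [0.5705, -0.052, 0.0619]
tool_rot: [-3.141, -0.0, -2.955]
force: [-4.1, -1.1, 3.2]
grip_width: 0.0556
```

Call:
{"name": "move_arm", "arguments": {
  "moves": "-0.5 0 0 0;-1 0 0 0;-1.5 0 0 0;-2 0 0 0;-2.3 0 0 0;-2.6 0 0 0;-2.9 0 0 0;-3 0 0 0;-3 0 0 0;-3 0 0 0"
}}

```text
clock: 21.22
position: [0.5729, -0.0511, 0.0618]
tool_rot: [3.142, -0.001, -2.955]
force: [-5.8, -0.7, 2.1]
grip_width: 0.056
```

Call:
{"name": "move_arm", "arguments": {
  "moves": "-0.3 0 0 0;-0.6 0 0 0;-0.9 0 0 0;-1.2 0 0 0;-1.5 0 0 0;-1.8 0 0 0;-2 0 0 0;-2 0 0 0;-2 0 0 0;-2 0 0 0"
}}

```text
clock: 22.05
position: [0.5735, -0.051, 0.0618]
tool_rot: [3.141, -0.004, -2.955]
force: [-13.9, -1.7, 11.5]
grip_width: 0.0554
```

```bash
python3 -c "
from sl import *
go([.441,-.323],110,161.4)
for c in('scene','top'): p=bot.grab_frame(c);print(rect(cloud(p),(.4608,-.3298),.09,.03,.06))
"
```

```text
t 22.05 now b [-42.4  -0.4] z 61.8 yaw -169.28 F [-13.9  -1.7  11.5] g 55.4 q7 1.78
  -> [ 180.9 -242.6  -47.7] turn 0.512
{'c': (460.8, -329.6), 'size': (129.6, 62.9), 'yaw': -18.5, 'z': 44.9, 'n': 1080, 'mean': array([ 466.7, -330.6])}
{'c': (459.8, -330.5), 'size': (128.8, 63.8), 'yaw': -18.1, 'z': 45.2, 'n': 1227, 'mean': array([ 459.2, -328.4])}
```

Force rose to 14 N with almost no motion, so both lengthwise cartons are against the back wall. Next is carton C.

Call:
{"name": "move_arm", "arguments": {
  "moves": "15 0 0 0;25 0 -30 0;35 -20 -65 0.05;50 -55 -80 0.15;68 -90 -80 0.25;86 -125 -80 0.35;104 -160 -80 0.45;122 -190 -80 0.51;140 -218 -80 0.51;155 -240 -75 0.51",
  "grip": 1
}}

```text
clock: 22.98
position: [0.4671, -0.3181, 0.1377]
tool_rot: [-3.141, 0.002, 2.817]
force: [0.4, -0.4, -0.3]
grip_width: 0.0854
```

```bash
python3 -c "
from sl import *
go([.4605,-.330],100,161.6)
"
```

```text
t 22.98 now b [-196.6 -242.9] z 137.7 yaw 161.41 F [ 0.4 -0.4 -0.3] g 85.4 q7 1.87
  -> [  2.6 -13.4  37.8] turn -0.003
```

Call:
{"name": "move_arm", "arguments": {
  "moves": "1 -5 10 -0.003;2 -11 25 -0.003;2 -11 40 -0.003;2 -11 50 -0.003;2 -11 55 -0.003;2 -11 55 -0.003;2 -11 55 -0.003;2 -11 55 -0.003;2 -11 55 -0.003;2 -11 55 -0.003"
}}

```text
clock: 23.82
position: [0.4626, -0.3251, 0.0825]
tool_rot: [-3.141, 0.001, 2.822]
force: [-0.1, -0.1, -0.4]
grip_width: 0.0854
```

```bash
python3 -c "
from sl import *
go([.4605,-.330],12,161.6)
"
```

```text
t 23.82 now b [-202.4 -249. ] z 82.5 yaw 161.69 F [-0.1 -0.1 -0.4] g 85.4 q7 1.91
  -> [ 0.5 -5.3 70.5] turn 0.002
```

Call:
{"name": "move_arm", "arguments": {
  "moves": "0 -3 10 0;0 -5 22 0;0 -5 36 0;0 -5 48 0;0 -5 58 0;0 -5 65 0;0 -5 69 0;0 -5 70.5 0;0 -5 70.5 0;0 -5 70.5 0"
}}

```text
clock: 24.65
position: [0.4609, -0.33, 0.0118]
tool_rot: [-3.141, 0.001, 2.822]
force: [0.1, 0.5, -0.5]
grip_width: 0.0858
```

Call:
{"name": "move_arm", "arguments": {
  "moves": "0 0 0 0;0 0 0 0;0 0 0 0;0 0 0 0;0 0 0 0;0 0 0 0;0 0 0 0;0 0 -10 0;0 0 -40 0;0 0 -70 0",
  "grip": 0.6
}}

```text
clock: 25.48
position: [0.4598, -0.3293, 0.082]
tool_rot: [3.141, -0.002, 2.822]
force: [0.4, -0.5, -2.5]
grip_width: 0.0616
```

```bash
python3 -c "
from sl import *
go(b2w(-90,0),135,100.75)
"
```

```text
t 25.48 now b [-205.9 -252.6] z 82.0 yaw 161.67 F [ 0.4 -0.5 -2.5] g 61.6 q7 1.92
  -> [ 21.6 277.2 -52.8] turn 1.063
```

Call:
{"name": "move_arm", "arguments": {
  "moves": "0 5 -30 0.1;2 25 -52 0.2;5 60 -52 0.32;8 95 -52 0.44;11 130 -52 0.56;14 165 -52 0.68;17 200 -52 0.8;19 230 -52 0.92;21 255 -52 1.03;21 272 -52 1.063"
}}

```text
clock: 26.32
position: [0.5265, -0.0616, 0.1339]
tool_rot: [3.141, -0.001, 1.755]
force: [0.1, -0.0, -3.2]
grip_width: 0.0612
```

```bash
python3 -c "
from sl import *
go(b2w(-84,0),75,100.75)
"
```

```text
t 26.32 now b [-90.5  -2. ] z 133.9 yaw 100.53 F [ 0.1 -0.  -3.2] g 61.2 q7 0.57
  -> [ 2.   6.4 58.9] turn -0.004
```

Call:
{"name": "move_arm", "arguments": {
  "moves": "0.5 1.5 10 -0.004;1.5 3 22 -0.004;2 3.5 34 -0.004;2 3.5 44 -0.004;2 3.5 52 -0.004;2 3.5 58 -0.004;2 3.5 59 -0.004;2 3.5 59 -0.004;2 3.5 59 -0.004;2 3.5 59 -0.004"
}}

```text
clock: 27.15
position: [0.5296, -0.0625, 0.0749]
tool_rot: [3.141, 0.0, 1.763]
force: [0.7, 0.5, -2.6]
grip_width: 0.0614
```

```bash
python3 -c "
from sl import *
go(b2w(-87,0),62,100.75)
p=bot.grab_frame('top');r=rect(cloud(p),b2w(-87,0),.09,.1,.117);print(r,w2b(np.array(r['c'])/1000))
p=bot.grab_frame('scene');r=rect(cloud(p),b2w(-87,0),.09,.1,.117);print(r,w2b(np.array(r['c'])/1000))
f=p['frame'];cv2.imwrite('pics/s5.png',cv2.resize(f[180:310,150:310],None,fx=4.5,fy=4.5)[:,:,::-1])
"
```

```text
t 27.15 now b [-87.6  -3.5] z 74.9 yaw 100.99 F [ 0.7  0.5 -2.6] g 61.4 q7 0.63
  -> [ 3.5  0.6 12.9] turn 0.004
{'c': (524.1, -2.2), 'size': (52.5, 21.2), 'yaw': -13.9, 'z': 107.2, 'n': 105, 'mean': array([529.9,  -6.1])} [-81.75051769  56.74427598]
{'c': (535.0, -95.3), 'size': (77.6, 65.3), 'yaw': 4.3, 'z': 108.0, 'n': 508, 'mean': array([536.5, -94.7])} [-88.40719611 -36.75496804]
```

View pics/s5.png

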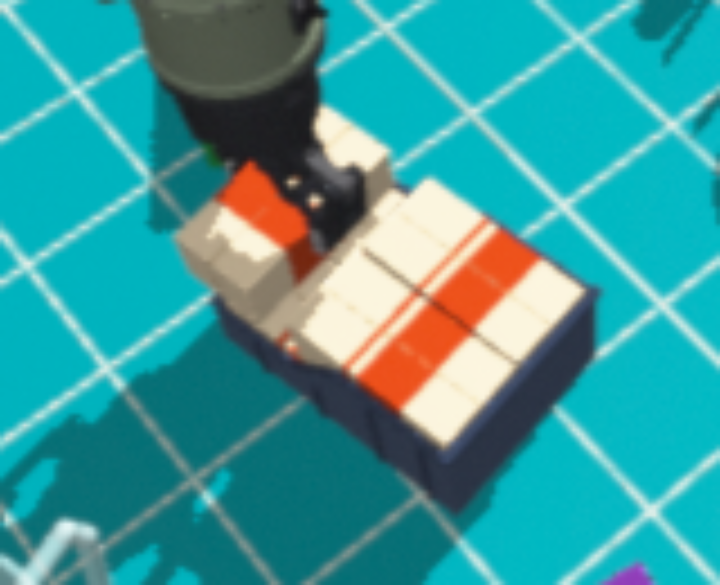

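C is held crosswise above the front of the layer, clear of A and B. I'll check its side-to-side centring before lowering.

```bash
cat > cy.py <<'E'
from h import *
import sys
z0,z1,xa,xb=[float(v) for v in sys.argv[1:5]]
for c,dx,dy in(('scene',1.5,-.8),('top',-1.75,1.)):
    P=cloud(bot.grab_frame(c)).reshape(-1,3);P=P[(P[:,2]>z0/1e3)&(P[:,2]<z1/1e3)&(np.hypot(P[:,0]-.59,P[:,1]+.04)<.2)]
    L=np.array([w2b(q) for q in P])-[dx,dy];print(c,end=' ')
    for x in np.arange(xa,xb,8):
        s=L[abs(L[:,0]-x)<4.5][:,1];s=s[abs(s)<80]
        if len(s)>8: print(x,np.percentile(s,[2,98]).round(1),end=' | ')
    print()
E
python3 cy.py 104 112 -112 -56
```

```text
scene -112.0 [-63.9  57.4] | -104.0 [-64.5  56.9] | -96.0 [-64.7  58.2] | -88.0 [-65.2  56.7] | -80.0 [-65.7  56.7] | -72.0 [-63.9  58.2] | -64.0 [-65.   58.6] | 
top -88.0 [50.5 58.6] | -80.0 [46.6 58.4] | -72.0 [39.8 58. ] | -64.0 [38.6 57.7] |
```

Call:
{"name": "move_arm", "arguments": {
  "moves": "1.5 0 2 0.004;3.7 0 4 0.004;3.7 0 6 0.004;3.7 0 8 0.004;3.7 0 9.5 0.004;3.7 0 10.5 0.004;3.7 0 11.5 0.004;3.7 0 12.3 0.004;3.7 0 13 0.004;3.7 0 13 0.004"
}}

```text
clock: 28.18
position: [0.5286, -0.0588, 0.0621]
tool_rot: [3.141, -0.0, 1.759]
force: [-6.4, 1.4, 16.6]
grip_width: 0.0615
```

Call:
{"name": "move_arm", "arguments": {
  "moves": "0 0 0 0;0 0 0 0;0 0 0 0;0 0 0 0;0 0 -8 0;0 0 -20 0;0 0 -35 0;0 0 -50 0;0 0 -60 0;0 0 -60 0",
  "grip": 0.82
}}

```text
clock: 29.02
position: [0.5297, -0.0588, 0.1239]
tool_rot: [3.138, 0.0, 1.759]
force: [-0.1, -0.6, -0.3]
grip_width: 0.0701
```

```bash
python3 cy.py 91 99 -112 -56; python3 -c "
from h import *
go(b2w(-145,0),115,190.75)"
```

```text
scene -112.0 [-61.6  19.8] | -104.0 [-61.2  31.4] | -96.0 [-60.9  15.3] | -88.0 [-62.2  11.6] | -80.0 [-61.2  59.2] | -72.0 [-60.7  61.1] | -64.0 [-59.6  59.9] | 
top -104.0 [54.7 62.6] | -96.0 [51.4 61.7] | -88.0 [46.9 61.9] | -80.0 [42.8 62.4] | -72.0 [38.7 62.6] | -64.0 [34.9 61.7] | 
t 29.12 now b [-87.6   0.6] z 121.9 yaw 100.79 F [-0.2  0.   0.5] g 69.8 q7 0.58
  -> [ -0.5 -57.4   6.9] turn -1.57
```

Call:
{"name": "move_arm", "arguments": {
  "moves": "0 -8 0 0.12;0 -20 0 0.24;0 -32 0 0.36;0 -44 0 0.48;0 -54 0 0.6;0 -58 0 0.72;0 -58 0 0.84;0 -58 0 0.96;0 -58 0 1.08;0 -58 0 1.2",
  "grip": 0.8
}}

```text
clock: 29.95
position: [0.4713, -0.0695, 0.121]
tool_rot: [-3.141, 0.001, 0.553]
force: [-0.8, 0.2, 0.1]
grip_width: 0.068
```

```bash
python3 -c "
from h import *
go(b2w(-145,0),62,10.75)"
```

```text
t 29.95 now b [-146.2    0.4] z 121.0 yaw 31.67 F [-0.8  0.2  0.1] g 68.0 q7 -0.29
  -> [ 1.   0.9 59. ] turn 0.365
```

Call:
{"name": "move_arm", "arguments": {
  "moves": "0 0 0 0.12;0 0 0 0.24;0 0 8 0.365;0 0 18 0.365;0 0 30 0.365;0 0 42 0.365;0 0 52 0.365;0 0 58 0.365;0 0 59 0.365;0 0 59 0.365"
}}

```text
clock: 30.78
position: [0.4714, -0.0698, 0.0622]
tool_rot: [-3.142, 0.001, 0.194]
force: [-0.0, 0.2, -0.2]
grip_width: 0.0679
```

```bash
python3 -c "
from h import *
go(b2w(-105,0),62,10.75)"; python3 cy.py 91 99 -112 -56
```

```text
t 30.78 now b [-1.461e+02  1.000e-01] z 62.2 yaw 11.14 F [-0.   0.2 -0.2] g 67.9 q7 -0.46
  -> [41.1  0.4  0.2] turn 0.007
scene -112.0 [-58.9  59. ] | -104.0 [-61.2  60.2] | -96.0 [-59.8  59.1] | -88.0 [-61.8  61. ] | -80.0 [-60.7  60.5] | -72.0 [-59.5  60. ] | -64.0 [-60.   58.5] | 
top -104.0 [38.7 62.5] | -96.0 [30.4 61.3] | -88.0 [26.5 62.5] | -80.0 [19.3 61.7] | -72.0 [ 5.4 62. ] | -64.0 [-8.3 59. ] |
```

C is centred to within 1 mm. Now the push.

Call:
{"name": "move_arm", "arguments": {
  "moves": "4 0 0 0.007;8 0 0 0.007;12 0 0 0.007;16 0 0 0.007;20 0 0 0.007;24 0 0 0.007;28 0 0 0.007;31 0 0 0.007;34 0 0 0.007;36 0 0 0.007"
}}

```text
clock: 31.72
position: [0.5073, -0.0626, 0.0624]
tool_rot: [3.142, -0.0, 0.187]
force: [-3.8, 0.4, 2.7]
grip_width: 0.0687
```

Call:
{"name": "move_arm", "arguments": {
  "moves": "0.5 0 0 0;1 0 0 0;1.5 0 0 0;2 0 0 0;2.5 0 0 0;3 0 0 0;3.3 0 0 0;3.6 0 0 0;4 0 0 0;4 0 0 0"
}}

```text
clock: 32.55
position: [0.511, -0.0619, 0.0624]
tool_rot: [3.142, -0.0, 0.187]
force: [-1.0, -0.0, -0.4]
grip_width: 0.0685
```

```bash
python3 -c "
from h import *
go(b2w(-104,0),62,10.75)"; python3 cy.py 91 99 -96 96
```

```text
t 32.55 now b [-105.8    0.6] z 62.4 yaw 10.7 F [-1.  -0.  -0.4] g 68.5 q7 -0.53
  -> [1.8 0.6 0.4] turn -0.001
scene -96.0 [-60.8  60.2] | -88.0 [-61.4  60.5] | -80.0 [-60.5  61.1] | -72.0 [-59.3  59.5] | -64.0 [-59.7  60.5] | -56.0 [-59.9  60.8] | -48.0 [-60.7  60.1] | -40.0 [-60.8  58.7] | -32.0 [-61.4  62. ] | -24.0 [-60.5  61.7] | -16.0 [-61.5  62.1] | -8.0 [-60.7  61.7] | 0.0 [-61.2  61.9] | 8.0 [-61.8  62.1] | 16.0 [-61.6  62. ] | 24.0 [-62.8  60.3] | 32.0 [-62.8  63.7] | 40.0 [-62.9  64. ] | 48.0 [-60.3  63.1] | 56.0 [-61.8  62.4] | 64.0 [-60.5  61.6] | 72.0 [-60.3  61.8] | 80.0 [-61.8  61.7] | 88.0 [-61.7  62.6] | 
top -56.0 [41.8 61.7] | -48.0 [36.2 62.5] | -40.0 [29.7 61.6] | -32.0 [23.4 62.9] | -24.0 [14.3 63.6] | -16.0 [ 0.  63.4] | -8.0 [-13.9  63. ] | 0.0 [-26.3  62. ] | 8.0 [-60.1  62.7] | 16.0 [-61.6  62.1] | 24.0 [-66.   63.3] | 32.0 [-66.  63.] | 40.0 [-62.5  61.7] | 48.0 [-66.5  62.2] | 56.0 [-62.4  62.3] | 64.0 [-62.3  60.9] | 72.0 [-62.2  63.6] | 80.0 [-65.5  63.3] | 88.0 [-65.6  58.4] |
```

Continue until the force rises.

Call:
{"name": "move_arm", "arguments": {
  "moves": "0.3 0 0 0;0.6 0 0 0;0.9 0 0 0;1.2 0 0 0;1.5 0 0 0;1.8 0 0 0;2 0 0 0;2 0 0 0;2 0 0 0;2 0 0 0"
}}

```text
clock: 33.48
position: [0.512, -0.0617, 0.0624]
tool_rot: [-3.141, 0.001, 0.186]
force: [-8.7, -1.3, 6.1]
grip_width: 0.0685
```

Call:
{"name": "move_arm", "arguments": {
  "moves": "0.2 0 0 0;0.4 0 0 0;0.6 0 0 0;0.8 0 0 0;1 0 0 0;1.2 0 0 0;1.4 0 0 0;1.5 0 0 0;1.5 0 0 0;1.5 0 0 0"
}}

```text
clock: 34.32
position: [0.5121, -0.0617, 0.0623]
tool_rot: [-3.14, 0.003, 0.186]
force: [-18.6, -2.2, 14.1]
grip_width: 0.0682
```

It's tight: 19 N with no further motion. The TCP is at bin x -104.7, against a predicted -104.4. Backing off for a check.

Call:
{"name": "move_arm", "arguments": {
  "moves": "-4 0 0 0;-12 0 0 0;-22 0 0 0;-30 0 -15 0;-35 0 -45 0;-40 20 -80 0;-45 55 -110 0;-50 90 -130 0;-50 120 -130 0;-50 150 -130 0"
}}

```text
clock: 35.15
position: [0.4931, -0.2198, 0.1939]
tool_rot: [3.141, -0.003, 0.187]
force: [0.7, 1.3, -0.6]
grip_width: 0.0685
```

Call:
{"name": "move_arm", "arguments": {
  "moves": "0 30 0 0;0 60 0 0;0 80 0 0;0 90 0 0;0 90 0 0;0 90 0 0;0 90 0 0;0 90 0 0;0 90 0 0;0 90 0 0"
}}

```text
clock: 35.98
position: [0.51, -0.3055, 0.1925]
tool_rot: [-3.141, -0.0, 0.188]
force: [0.3, -0.3, -0.6]
grip_width: 0.0683
```

```bash
python3 cy.py 91 99 -96 96
python3 - <<'E'
from h import *
for c,dx in(('scene',1.5),('top',-1.75)):
    p=bot.grab_frame(c);P=cloud(p).reshape(-1,3);P=P[(abs(P[:,2]-.0956)<.0025)];L=np.array([w2b(q) for q in P]);L=L[(abs(L)<120).all(1)]
    L[:,0]-=dx
    print(c,[(y,np.percentile(L[abs(L[:,1]-y)<5][:,0],[1,99]).round(1)) for y in(-55,-40,-25,-10,10,25,40,55)])
    for n,t in (("caddy",(.5,.5)),("green",(.381,-.0035))):
        pass
    for l in("pitcher","bowl","caddy"):
        d=bot.pinpoint(p,l);print(l,np.round(d[0]["at"]) if d else None)
    if c=='scene': a=cv2.resize(p["frame"][190:300,170:300],(450,380))
    else: b=cv2.resize(p["frame"][160:270,285:390],(350,380))
cv2.imwrite('pics/fin.png',np.hstack([a,b])[:,:,::-1])
E
```

```text
scene -96.0 [-60.   59.3] | -88.0 [-59.9  60.4] | -80.0 [-59.6  60.9] | -72.0 [-60.4  59. ] | -64.0 [-59.9  59.8] | -56.0 [-60.7  58.7] | -48.0 [-59.4  60.2] | -40.0 [-59.8  60.3] | -32.0 [-60.4  60.3] | -24.0 [-60.9  59.8] | -16.0 [-60.8  60.9] | -8.0 [-59.7  61. ] | 0.0 [-60.4  62.8] | 8.0 [-61.9  62.6] | 16.0 [-61.4  63.8] | 24.0 [-63.6  61.9] | 32.0 [-62.4  64. ] | 40.0 [-61.4  64.4] | 48.0 [-61.1  66.3] | 56.0 [-61.9  63.4] | 64.0 [-61.8  62.7] | 72.0 [-61.8  62.4] | 80.0 [-61.8  60.8] | 88.0 [-62.6  61.2] | 
top -96.0 [-60.2  59.7] | -88.0 [-61.8  60.5] | -80.0 [-59.3  60.5] | -72.0 [-60.3  59.9] | -64.0 [-59.   60.1] | -56.0 [-60.5  59.6] | -48.0 [-61.6  59.8] | -40.0 [-61.3  60.4] | -32.0 [-61.6  60.6] | -24.0 [-61.1  62.9] | -16.0 [-61.1  62.1] | -8.0 [-60.4  62.3] | 0.0 [-60.1  61.6] | 8.0 [-62.5  62.9] | 16.0 [-64.5  62.1] | 24.0 [-66.7  61.8] | 32.0 [-62.9  61.3] | 40.0 [-62.3  61.6] | 48.0 [-62.6  63.6] | 56.0 [-63.1  62.1] | 64.0 [-61.4  62.8] | 72.0 [-61.2  61.6] | 80.0 [-63.5  63.1] | 88.0 [-62.9  62.1] | 
scene [(-55, array([-92.5,  91.6])), (-40, array([-91.7,  91.6])), (-25, array([-94.4,  91.6])), (-10, array([-94.4,  91.3])), (10, array([-95. ,  91.3])), (25, array([-91.6,  92.2])), (40, array([-92. ,  90.5])), (55, array([-92.9,  90.8]))]
pitcher [163. 349.]
bowl [352. 201.]
caddy [359. 137.]
top [(-55, array([-94.3,  96.4])), (-40, array([-92.9,  93.9])), (-25, array([-92.4,  97.2])), (-10, array([-93.3,  91.7])), (10, array([-91.6,  96.1])), (25, array([-93. ,  91.2])), (40, array([-92.7,  93.2])), (55, array([-93.1,  93.7]))]
pitcher [446. 197.]
bowl [194. 189.]
caddy [109. 258.]
```

View pics/fin.png

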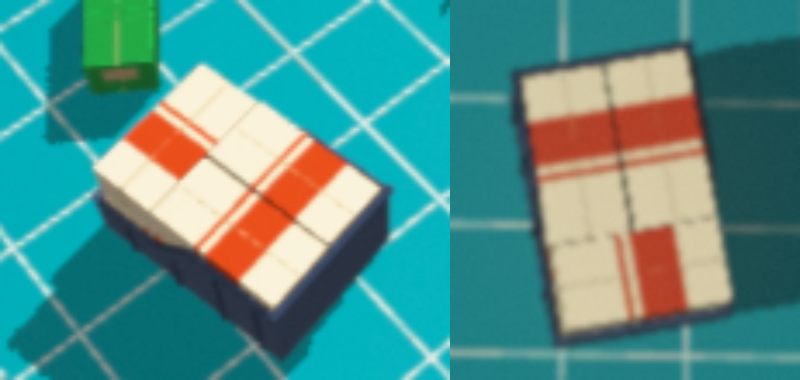

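The final picture shows the layer tight and square, with C centred. The caddy, pitcher, bowl and green carton have not moved. Handing in.

```bash
python3 -c "
from workcell import bot
print(bot.job_done())"
```

```text
the job is handed in; nothing more can be done
None
```

The second layer is finished and handed in at about 36 s, well inside the 72 s limit. No verdict was reported.

**What I did:** I squared carton A up and slid it back along the left wall. Then I set carton B in the right lane and pushed A and B together against the back wall, reaching 14 N with almost no further motion. Last, I laid carton C across the front and pushed it in with both fingers until it stopped, at 19 N.

**What the last checks showed:**
- **Lengthwise pair:** centred about 33 mm left and right of the middle, square by eye, with the top faces flat at about 95 mm.
- **Front carton:** centred within about 1 mm, with its front edge at bin x of about -93 mm, which is the tight position.
- **Other things:** the pitcher, bowl and caddy were found within 3 pixels of where they started, and the green carton looked unmoved.
- **Forces:** readings taken after each move peaked at about 23 N in total, below the limits.

**What disagreed or could not be checked:**
- The two cameras differed by 2–3 mm along the depth of the bin, so I took contact with the back wall from the force rise rather than the pictures.
- The first layer is now covered, so I could not measure whether it moved.

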